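# Restock the counter display

### The job

Get the souvenir display on the counter ready for opening: fold its hinged cover all the way back to its stop, then stand every white cork-lidded jar that is on the counter upright on the floor of the display tray, and after that bring the cover forward so that it stands straight up as a header board. Also turn the sold-count dial back until its pointer is on the zero mark (at any time), and leave the mug, the flask and the plates where they are.

Things in the scene. Friction and masses are not known exactly. Their poses are not given: they have to be found in the camera images.
- tray: Plywood counter display, fixed. Origin: centre of its underside, on the counter. x (310 mm) runs along the hinge, y (180 mm) from the low front wall to the high back wall. Floor 8 mm thick; front wall (y = -90 mm) and end walls 40 mm high, back wall (y = +90 mm) 100 mm high, all 8 mm thick: clear floor 294 x 164 mm, no dividers, room for two rows of three jars
- cover_hinge (a point): Middle of the cover's hinge line, along the top of the back wall: 90 mm from the tray's centre in tray y, 100 mm above the counter. The line runs along tray x
- cover (a joint): Angle of the cover about its hinge, rad. The cover is a plywood panel 290 mm wide, 8 mm thick, ending 150 mm from the hinge. 0: lies level over the tray, free edge to the front; grows as it is folded up and back; 1.57: straight up; 2.3: hard stop, leaning back behind the tray. The hinge is stiff and stays at any angle: about 0.55 N m (2 to 5 N at the bar) moves it
- cover_bar (a point): Middle of the cover's grip bar: round steel, 12 mm thick, 120 mm long, parallel to the hinge, 205 mm from it, in the cover's plane beyond its free edge, on an arm at each end; a finger fits between bar and panel (49 x 108 mm). Tray y = 90 - 205 cos(angle) mm, height = 100 + 205 sin(angle) mm. Pinched from above it can turn between the fingers
- dial (a joint): Angle of the dial's knob, rad; 0: its pointer is on the zero mark. It grows clockwise as seen from above and starts above zero; to bring it back, turn it anticlockwise. It turns from -0.9 (past zero) to 2.9 and stays where it is left (about 0.06 N m)
- dial_grip (a point): On the axis of the dial's knob, 50 mm above the counter. The knob is an upright black bar, 60 mm long, 18 mm wide, from 33 to 67 mm above the counter, on a fixed wooden block 120 x 120 x 30 mm with a white face. The bar's long side points along the pointer
- dial_pointer (a point): Tip of the pointer, at one end of the knob's bar (the end with the white line on top), 42 mm from the axis, 34 mm above the counter
- dial_zero (a point): The zero mark: the longest and thickest black mark on the white face, 50 mm from the axis (the thin marks are the counts)
- jar0: Souvenir jar, white ceramic with a cork lid: body 58 mm in diameter and 60 mm high, lid 50 mm in diameter, 76 mm high in all, 0.13 to 0.25 kg, standing on the counter. Origin: centre of its underside, z up its axis. May be absent (None)
- jar1: Souvenir jar, white ceramic with a cork lid: body 58 mm in diameter and 60 mm high, lid 50 mm in diameter, 76 mm high in all, 0.13 to 0.25 kg, standing on the counter. Origin: centre of its underside, z up its axis. May be absent (None)
- jar2: Souvenir jar, white ceramic with a cork lid: body 58 mm in diameter and 60 mm high, lid 50 mm in diameter, 76 mm high in all, 0.13 to 0.25 kg, standing on the counter. Origin: centre of its underside, z up its axis. May be absent (None)
- jar3: Souvenir jar, white ceramic with a cork lid: body 58 mm in diameter and 60 mm high, lid 50 mm in diameter, 76 mm high in all, 0.13 to 0.25 kg, standing on the counter. Origin: centre of its underside, z up its axis. May be absent (None)
- jar4: Souvenir jar, white ceramic with a cork lid: body 58 mm in diameter and 60 mm high, lid 50 mm in diameter, 76 mm high in all, 0.13 to 0.25 kg, standing on the counter. Origin: centre of its underside, z up its axis. May be absent (None)
- jar5: Souvenir jar, white ceramic with a cork lid: body 58 mm in diameter and 60 mm high, lid 50 mm in diameter, 76 mm high in all, 0.13 to 0.25 kg, standing on the counter. Origin: centre of its underside, z up its axis. May be absent (None)
- mug: Bystander: blue mug 80 mm wide, 95 mm high, on the counter; leave alone. Origin: centre of its underside
- flask: Bystander: grey flask 72 mm wide, 150 mm high, on the counter; leave alone. Origin: centre of its underside
- plates: Bystander: stack of white plates 140 mm wide, 42 mm high, on the counter; leave alone. Origin: centre of its underside

How it is judged:
By the outcome, as a careful person would: the job done as asked, in the order asked, and still so for the second after the job is handed in, with the robot touching nothing.
Of jar0, jar1, jar2, jar3, jar4, jar5 only 3 to 5 are there at a start; the rules pass over those that are not, and their reading is None.
At some moment in a run one of jar0, jar1, jar2, jar3, jar4, jar5 may be knocked a few centimetres aside while the robot is not near it.
It also fails if it takes over 210 s, if anything falls off the work surface, if the arm or the gripper's body presses on something with over 40 N, if the wrist force passes 120 N, or if a joint passes its speed limit or range.

### The arm

A 6-joint arm with a two-finger parallel gripper is mounted at the origin on the work surface. World frame = base frame: x ahead of the robot, y to its left, z up, the work surface at z = 0. Lengths are in mm, angles in rad, forces in N, time in s.
With the tool pointing down it reaches from about 350 to 875 mm from the base axis. Payload 4.2 kg.
Tool frame: the origin (TCP) lies between the finger pads; the fingertips stand 11 mm ahead of it and the grasp point (between the pads) lies 8 mm behind it (ctrl.finger_overhang is the distance from the TCP to the fingertips, in mm); z points along the fingers, y is the line along which they close (so a half turn about z gives the same grasp; the last joint's range is limited). The gripper opens to 85 mm and grips with 20 to 120 N. Pads are 22 mm wide; open, the fingers measure 114 mm over their backs; the gripper's body (76 mm by 85 mm) begins 54 mm behind the grasp point. The pads swing forward as they close: fully open they stand 13 mm farther back than shut.
Start: joints at [-0.962, 0.385, 0.008, 0, -1.194, -0.259], TCP at [214.208, -587.124, 242.312] pointing down, gripper open.
Joint ranges: [-3.14, 3.14], [-1.21, 2.06], [-1.07, 1.41], [-3.16, 2.05], [-2.99, -0.16], [-3.1, 3.1]. Speed limits (rad/s): [2.79, 2.79, 3.14, 3.14, 3.14, 3.14].

### API

Orientations are given as a unit quaternion [x, y, z, w].
In Python, from workcell import ctrl gives the robot as it stands.
- The arm moves only by the tool move_tool, called after "Emit:" as name(argument=value, ...), one argument or row to a line, values as JSON. Schema: {"type":"object","properties":{"ticks":{"type":"array","items":{"type":"array","items":{"type":"number"},"minItems":7,"maxItems":7},"minItems":1,"maxItems":8},"squeeze":{"type":"number"},"only":{"type":"string"},"quiet":{"type":"boolean"},"lines":{"type":"string"}},"required":["ticks"],"additionalProperties":false}. ticks is a list of rows, 1 to 8 of them, each of 7 numbers: a rotation vector rx, ry, rz in rad, then dx, dy, dz in mm, then the finger opening in mm; each row is the pose to reach, as a shift and turn from the pose commanded when the call began, along the tool's axes at that moment; what a row does not reach only later rows make up. A row lasts 1/8 s, in which the tool goes at most 62.5 mm and 0.188 rad, less where a joint would pass 70% of its speed; a pose out of reach is approached as far as the arm can. The fingers move at their own pace and stop on an object; squeeze is the grip in N (left out, the last holds). Time passes only in rows, so rows that do not move let the fingers close. The tool returns the time, the measured TCP pose, the force, the opening and the grip force at its end. only (a regular expression) keeps the lines of the reply that match it, lines (a string "A,B") keeps lines A to B, and quiet returns only ok. Input that does not fit is refused with a message, and nothing moves.
- ctrl.get_state(): the state, without advancing time (a new reading comes with each control period).
- ctrl.grab_frame(name): name is "scene" or "top" or "wrist"; returns the picture (400x640x3 uint8, blue, green, red); there is no depth.
- ctrl.camera_info(name): a dict with "vfov" (degrees; the focal length in pixels is half the picture's height over the tangent of half this angle, whatever the lens; pixels are square), "cx", "cy" (the principal point, pixels), "k1" (the pictures are not rectified: a ray, as slopes to the right and down, at radius r is drawn at 1 + k1 r^2 times it, then the intrinsics apply), "rvec" (rotation vector, rad) and "tvec" (3), from world to camera coordinates, as OpenCV has them; the wrist camera has in their place "hand_eye" (4x4, takes a point from camera to tool coordinates, whose origin is the TCP and whose axes are the flange's). Camera axes: x right, y down, z forward; pixel columns grow to the right and rows downward; lengths in mm; the calibration is good to about 2 mm. A picture is of the moment at which its call begins: read the wrist's pose just before it. camera_info takes no time and is no camera call.
- ctrl.hand_in(): hands the job in; it is judged then, once.
The state is a dict: "clock": time; "q": joint angles; "dq": joint speeds; "tau": joint torques, N m; "tcp_pos": TCP position; "eef_rot": TCP orientation; "contact_force": force on the tool from outside, world axes, zero at the start; "torque": the same for the moment, N m; "width": finger opening in mm; "gripper_force": force on a finger pad.
Only numpy, scipy, OpenCV 4.12 (cv2) and the standard library are available. Lean on these libraries where they do the work, as an engineer would, in place of code of your own. Each camera call takes 0.05 s, during which the arm holds its last target. There are 200 camera calls.

## Working session

There is one attempt and no reset: what is moved stays moved. The work goes in short steps, Python scripts to look and compute and a tool call to move; the robot and the scene stay as the last step left them, time stands still between calls to the robot, and variables do not carry over. Pictures are saved under pics/ and viewed, at most 14 in all, crops included, and the job is handed in when it is done.

```bash
ls; mkdir -p pics
```

Create h.py:
```python
import numpy as np,cv2
from workcell import ctrl
from scipy.spatial.transform import Rotation as R
def cam(n,st=None):
    i=ctrl.camera_info(n); f=200/np.tan(np.radians(i['vfov'])/2)
    if 'rvec' in i:
        Rm=R.from_rotvec(np.ravel(i['rvec'])).as_matrix(); t=np.ravel(i['tvec'])
        return f,i['cx'],i['cy'],i['k1'],Rm.T,-Rm.T@t
    H=np.array(i['hand_eye']); T=R.from_quat(st['eef_rot']).as_matrix()
    return f,i['cx'],i['cy'],i['k1'],T@H[:3,:3],T@H[:3,3]+np.array(st['tcp_pos'])
def ray(c,u,v):
    f,cx,cy,k,Rm,o=c; K=np.array([[f,0,cx],[0,f,cy],[0,0,1.]])
    p=cv2.undistortPoints(np.array([[[u,v]]],float),K,np.array([k,0,0,0.]))[0,0]
    return o,Rm@np.array([p[0],p[1],1.])
def onz(c,u,v,z):
    o,d=ray(c,u,v); return o+d*(z-o[2])/d[2]
def proj(c,P):
    f,cx,cy,k,Rm,o=c; p=Rm.T@(np.array(P,float)-o); x,y=p[:2]/p[2]; s=1+k*(x*x+y*y); return np.array([f*x*s+cx,f*y*s+cy])
def rows(P,yaw=None):
    "shift in tool axes from the measured pose to P"
    s=ctrl.get_state(); T=R.from_quat(s['eef_rot']).as_matrix()
    return np.round(T.T@(np.array(P)-s['tcp_pos']),1)
```

Run:
```python
from h import *
np.set_printoptions(precision=3,suppress=True)
s=ctrl.get_state(); print(s)
for n in('scene','top','wrist'):
    print(n,ctrl.camera_info(n)); cv2.imwrite(f'pics/{n}0.png',ctrl.grab_frame(n))
print(R.from_quat(s['eef_rot']).as_matrix())
```

```text
pics
workcell.py
{'clock': 0.0, 'q': array([-0.962,  0.386,  0.007, -0.001, -1.194, -0.259]), 'dq': array([-0.001,  0.   , -0.002, -0.001, -0.   , -0.   ]), 'tau': array([  0.001, -39.229,  18.84 ,   4.186,  -0.005,   0.   ]), 'tcp_pos': array([ 214.005, -586.615,  241.198]), 'eef_rot': array([-0.174,  0.985,  0.001, -0.   ]), 'contact_force': array([0.14 , 0.252, 0.345]), 'torque': array([ 0.032,  0.027, -0.051]), 'gripper_force': 0.0, 'width': 85.24905526866118}
scene {'vfov': 53.33587398191195, 'cx': 321.15799745575254, 'cy': 204.35810653976907, 'k1': -0.07424610888648656, 'rvec': array([ 1.655,  1.571, -0.843]), 'tvec': array([  74.861, -239.801, 1626.636])}
top {'vfov': 46.76993604366294, 'cx': 313.16839966166606, 'cy': 200.1481346403606, 'k1': -0.12133051823433263, 'rvec': array([ 2.137, -2.183,  0.107]), 'tvec': array([ -71.73 ,  605.095, 1418.115])}
wrist {'vfov': 60.232352170812945, 'cx': 322.7851763376574, 'cy': 200.757706486281, 'k1': -0.012029918684732174, 'hand_eye': array([[  -0.   ,   -0.954,   -0.301,   77.422],
       [   1.   ,   -0.   ,   -0.   ,    0.346],
       [   0.   ,   -0.301,    0.954, -130.568],
       [   0.   ,    0.   ,    0.   ,    1.   ]])}
[[-0.94  -0.343 -0.001]
 [-0.343  0.94   0.002]
 [ 0.     0.002 -1.   ]]
```

View pics/top0.png

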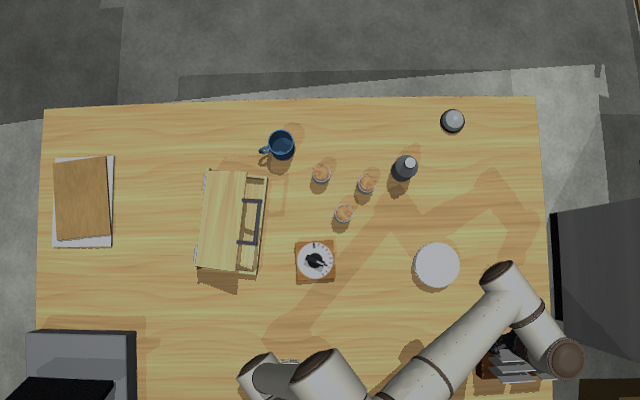

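View pics/scene0.png

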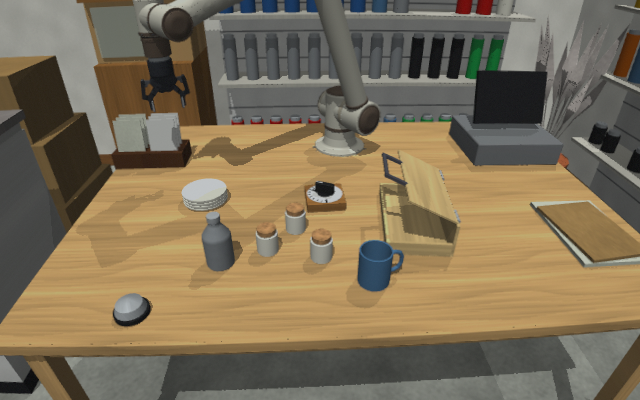

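The top view shows three jars, with lids at about (321,173), (367,184) and (343,213). The tray is at about (232,222), with its hinge to the left and the cover part open, and the dial is at (316,261). The mug is at (281,145), the flask at (404,167) and the plates at (436,265). The scene view agrees.

Run:
```python
from h import *
t=cv2.imread('pics/top0.png'); s=cv2.imread('pics/scene0.png')
a=cv2.resize(t[155:290,185:345],(800,675),interpolation=cv2.INTER_CUBIC)
cv2.imwrite('pics/c1.png',a[:600]); 
cv2.imwrite('pics/c2.png',cv2.resize(s[145:265,300:465],(800,582),interpolation=cv2.INTER_CUBIC))
```

```text
(no output)
```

View pics/c1.png

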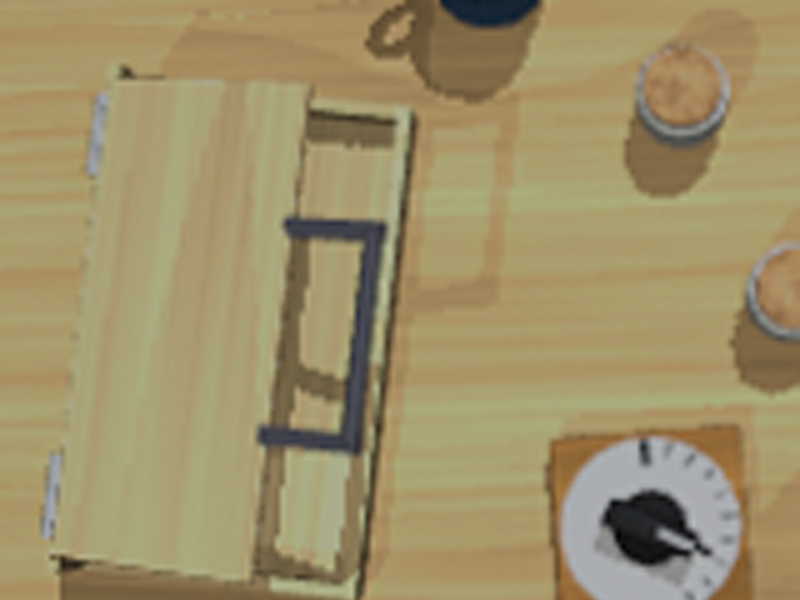

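View pics/c2.png

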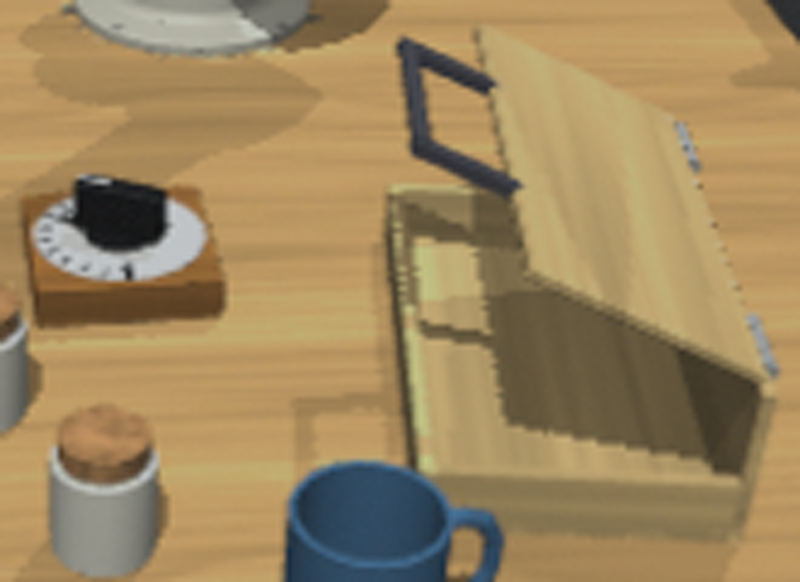

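The crop gives these top-view pixels:
- **Bar ends:** (260.6,200.6) and (255.8,244), which are (383.7,154.3) and (386.2,175.9) in the scene view.
- **Tray:** front top corners at (267.4,176.6) and (256.6,274.6).
- **Dial:** zero mark at (314,245.4) and pointer tip at (326.6,265.4).

Add to h.py:
```python
def tri(c1,p1,c2,p2):
    a,d=ray(c1,*p1); b,e=ray(c2,*p2); d/=np.linalg.norm(d); e/=np.linalg.norm(e)
    A=sum(np.eye(3)-np.outer(x,x) for x in(d,e)); B=(np.eye(3)-np.outer(d,d))@a+(np.eye(3)-np.outer(e,e))@b
    return np.linalg.solve(A,B)
def lids(im):
    "cork lid blobs by hue/saturation; returns centroids, areas"
    h=cv2.cvtColor(im,cv2.COLOR_BGR2HSV); m=cv2.inRange(h,(5,70,90),(16,255,255))
    n,l,st,c=cv2.connectedComponentsWithStats(m)
    return [(c[i],st[i,4]) for i in range(1,n) if st[i,4]>40]
```

Run:
```python
from h import *
np.set_printoptions(precision=1,suppress=True)
T=cam('top');S=cam('scene')
t=cv2.imread('pics/top0.png'); s=cv2.imread('pics/scene0.png')
for a,b in(((260.6,200.6),(383.7,154.3)),((255.8,244),(386.2,175.9))): print('bar',tri(T,a,S,b))
for p in((267.4,176.6),(256.6,274.6)): print('front',onz(T,*p,40))
for p in((208.6,170),(196,266.4)): print('back',onz(T,*p,100))
c=onz(T,315.2,260.4,30);z=onz(T,314,245.4,30);p=onz(T,326.6,265.4,34)
print('dial',c,z,p,'ang zero',np.arctan2(*(z-c)[1::-1]),'ptr',np.arctan2(*(p-c)[1::-1]))
for c,a in lids(t): print('lid',c,a,onz(T,*c,76))
for c,a in lids(s): print('slid',c,a,onz(S,*c,76))
print('mug',onz(T,281,145,95),'flask',onz(T,410,161,150),'pl',onz(T,436,265,42))
print(onz(T,36,300,0),onz(T,550,300,0))
```

```text
bar [581.6  52.6 244.4]
bar [468.8  88.3 117.6]
front [680.3  57.9  40. ]
front [375.3  94.7  40. ]
back [695.2 230.9 100. ]
back [404.8 268.5 100. ]
dial [415.4 -87.   30. ] [462.  -84.2  30. ] [ 399.4 -121.9   34. ] ang zero 0.059236700050530056 ptr -2.00135691760579
lid [320.6 172.1] 136 [ 684.7 -109.6   76. ]
lid [367.4 182.9] 125 [ 648.2 -251.8   76. ]
lid [343.7 212. ] 132 [ 560.3 -176.7   76. ]
lid [327.6 244.8] 69 [ 462.3 -125.8   76. ]
lid [300.3 261.4] 187 [414.2 -42.5  76. ]
lid [329.4 274.1] 96 [ 374.4 -129.    76. ]
slid [99.1  0.7] 114 [-5497.2 -3294.     76. ]
slid [629.4  58.3] 178 [-1370.5  2352.1    76. ]
slid [122.2  88.8] 2455 [ -606.1 -1088.7    76. ]
slid [179.7  97.9] 1355 [-424.  -739.1   76. ]
slid [562.7 160.4] 110 [305.6 764.3  76. ]
slid [106.3 158.4] 72 [ 222.3 -839.3   76. ]
slid [324.  203.4] 448 [545.2 -97.5  76. ]
slid [294.2 208.9] 192 [ 569.1 -181.5   76. ]
slid [265.5 229.1] 229 [ 659.1 -255.2   76. ]
slid [320.7 236.1] 240 [ 694.9 -115.    76. ]
mug [768.    9.5  95. ] flask [ 699.3 -370.8  150. ] pl [ 392.3 -460.5   42. ]
[292.2 847.4   0. ] [ 264.5 -845.6    0. ]
```

First call 8 rows: [0,0,-0.79,-360,401,0,85] ×8. Note printed pose.

Emit:
move_tool(
  ticks=[
    [0, 0, -0.79, -360, 400, 0, 70],
    [0, 0, -0.79, -360, 400, 0, 70],
    [0, 0, -0.79, -360, 400, 0, 70],
    [0, 0, -0.79, -360, 400, 0, 70],
    [0, 0, -0.79, -360, 400, 0, 70],
    [0, 0, -0.79, -360, 400, 0, 70],
    [0, 0, -0.79, -360, 400, 0, 70],
    [0, 0, -0.79, -360, 400, 0, 70],
  ],
  squeeze=60,
)

```text
clock: 1.15
tcp_pos: [401.3, -121.4, 242.5]
eef_rot: [-0.54, 0.842, -0.0, 0.0]
contact_force: [1.3, -0.7, 0.2]
width: 69.8
gripper_force: 0.0
```

Emit:
move_tool(
  ticks=[
    [0, 0, 0, -30, 35, 40, 70],
    [0, 0, 0, -30, 35, 40, 70],
    [0, 0, 0, -30, 35, 40, 70],
  ],
)

```text
clock: 1.52
tcp_pos: [382.5, -81.4, 202.9]
eef_rot: [-0.54, 0.842, -0.001, 0.0]
contact_force: [0.7, 0.4, 1.1]
width: 69.7
gripper_force: 0.0
```

Run:
```python
from h import *
np.set_printoptions(precision=1,suppress=True)
T=cam('top');S=cam('scene')
for a,b in(((260.6,200.6),(386.2,175.9)),((255.8,244),(383.7,154.3))): print('bar',tri(T,a,S,b))
s=ctrl.get_state(); im=ctrl.grab_frame('wrist'); cv2.imwrite('pics/w1.png',im); np.save('w1.npy',np.r_[s['tcp_pos'],s['eef_rot']]);print(s['tcp_pos'],R.from_quat(s['eef_rot']).as_matrix(),s['q'])
```

```text
bar [588.5  61.6 185.1]
bar [467.2  76.8 187.9]
[382.5 -81.4 202.9] [[-0.4 -0.9  0. ]
 [-0.9  0.4 -0. ]
 [-0.  -0.  -1. ]] [ 0.2  0.  -0.6  0.  -1.  -0.6]
```
View pics/w1.png

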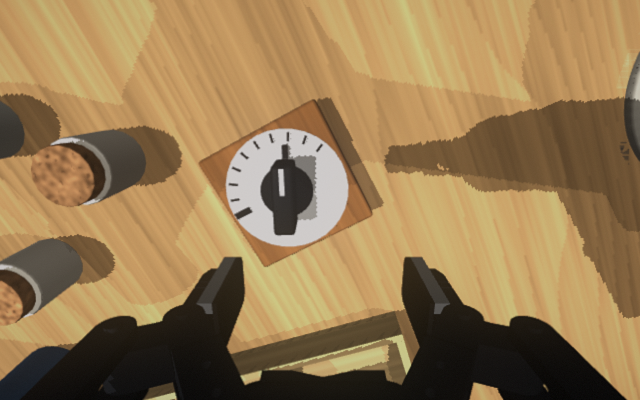

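The wrist picture shows the dial face centred at about (287,188). The pointer tip is at (285,147) and the thick zero mark at (243,213).

Run:
```python
from h import *
np.set_printoptions(precision=3,suppress=True)
a=np.load('w1.npy'); C=cam('wrist',dict(tcp_pos=a[:3],eef_rot=a[3:]))
im=cv2.imread('pics/w1.png'); h=cv2.cvtColor(im,cv2.COLOR_BGR2HSV)
m=cv2.inRange(h,(0,0,120),(180,50,255)); m[:, :200]=0;m[:,380:]=0;m[270:]=0
cs=max(cv2.findContours(m,cv2.RETR_EXTERNAL,cv2.CHAIN_APPROX_NONE)[0],key=cv2.contourArea)
e=cv2.fitEllipse(cv2.convexHull(cs)); print(e)
c=onz(C,*e[0],30);z=onz(C,243,213,30);p=onz(C,285,147,34)
kt=onz(C,281,172,67)
print(c,z,p,np.linalg.norm((z-c)[:2]),np.linalg.norm((p-c)[:2]))
az,ap=[np.arctan2(v[1],v[0]) for v in(z-c,p-c)]; print(az,ap,az-ap)
T=R.from_quat(a[3:]).as_matrix(); print('tooly',np.arctan2(T[1,1],T[0,1]),'tilt',T[:,2],'shift',rows(np.r_[c[:2],47]))
```

```text
((286.6228332519531, 186.94854736328125), (116.84400939941406, 122.68977355957031), 111.18816375732422)
[414.508 -90.086  30.   ] [462.807 -84.504  30.   ] [ 398.933 -123.661   34.   ] 48.61978958816674 37.01171854193071
0.11506814879676135 -2.0051439264447772 2.1202120752415388
tooly 2.7118434705501024 tilt [ 0.001 -0.    -1.   ] shift [ -5.5 -31.8 156.3]
```

Emit:
move_tool(
  ticks=[
    [0, 0, 0, -5, -32, 100, 60],
    [0, 0, 0, -5, -32, 120, 50],
    [0, 0, 0, -5, -32, 155, 45],
    [0, 0, 0, -5, -32, 156, 45],
    [0, 0, 0, -5, -32, 156, 45],
    [0, 0, 0, -5, -32, 156, 10],
    [0, 0, 0, -5, -32, 156, 10],
    [0, 0, 0, -5, -32, 156, 10],
  ],
  squeeze=60,
)

```text
clock: 2.58
tcp_pos: [414.8, -90.5, 48.2]
eef_rot: [-0.54, 0.842, -0.001, 0.002]
contact_force: [0.5, -5.0, 6.9]
width: 16.9
gripper_force: 59.7
```

Emit:
move_tool(
  ticks=[
    [0, 0, 0, 0, 0, 0, 10],
    [0, 0, -0.18, 0, 0, 0, 10],
    [0, 0, -0.36, 0, 0, 0, 10],
    [0, 0, -0.54, 0, 0, 0, 10],
    [0, 0, -0.72, 0, 0, 0, 10],
    [0, 0, -0.9, 0, 0, 0, 10],
    [0, 0, -1.06, 0, 0, 0, 10],
    [0, 0, -1.06, 0, 0, 0, 10],
  ],
)

```text
clock: 3.58
tcp_pos: [418.4, -90.2, 48.3]
eef_rot: [0.892, -0.452, 0.005, -0.003]
contact_force: [9.8, -6.9, -2.2]
width: 17.1
gripper_force: 58.5
```

Emit:
move_tool(
  ticks=[
    [0, 0, -0.18, 0, 0, 0, 10],
    [0, 0, -0.36, 0, 0, 0, 10],
    [0, 0, -0.54, 0, 0, 0, 10],
    [0, 0, -0.72, 0, 0, 0, 10],
    [0, 0, -0.9, 0, 0, 0, 10],
    [0, 0, -1.06, 0, 0, 0, 10],
    [0, 0, -1.06, 0, 0, 0, 10],
    [0, 0, -1.06, 0, 0, 0, 10],
  ],
)

```text
clock: 4.58
tcp_pos: [419.8, -87.3, 48.4]
eef_rot: [0.998, 0.06, 0.008, -0.001]
contact_force: [7.1, 14.5, -2.5]
width: 17.2
gripper_force: 58.9
```

Emit:
move_tool(
  ticks=[
    [0, 0, 0, 0, 0, 0, 45],
    [0, 0, 0, 0, 0, 0, 45],
    [0, 0, 0, 0, 0, -50, 45],
    [0, 0, 0, 0, 0, -110, 45],
    [0, 0, 0, 0, 0, -170, 60],
    [0, 0, 0, 0, 0, -200, 60],
    [0, 0, 0, 0, 0, -200, 60],
  ],
)

```text
clock: 5.45
tcp_pos: [413.6, -90.5, 248.8]
eef_rot: [0.998, 0.059, 0.003, -0.0]
contact_force: [-0.9, -0.3, 0.0]
width: 60.1
gripper_force: 0.0
```

Run:
```python
from h import *
np.set_printoptions(precision=3,suppress=True)
s=ctrl.get_state(); im=ctrl.grab_frame('wrist'); cv2.imwrite('pics/w2.png',im); np.save('w2.npy',np.r_[s['tcp_pos'],s['eef_rot']]);print(s['tcp_pos'],R.from_quat(s['eef_rot']).as_matrix(),s['q'])
im=ctrl.grab_frame('top');cv2.imwrite('pics/t2.png',im)
T=cam('top')
for c,a in lids(im): print('lid',c,a,onz(T,*c,76))
```

```text
[413.553 -90.522 248.809] [[ 0.993  0.117  0.006]
 [ 0.117 -0.993  0.001]
 [ 0.006 -0.    -1.   ]] [ 0.172  0.024 -0.443  0.    -1.098  1.517]
lid [320.804 172.324] 148 [ 683.911 -110.152   76.   ]
lid [367.1   182.374] 190 [ 649.713 -250.983   76.   ]
lid [343.663 212.286] 196 [ 559.599 -176.728   76.   ]
lid [327.397 243.517] 58 [ 466.227 -125.163   76.   ]
lid [300.847 245.153] 72 [462.975 -45.029  76.   ]
```

View pics/w2.png

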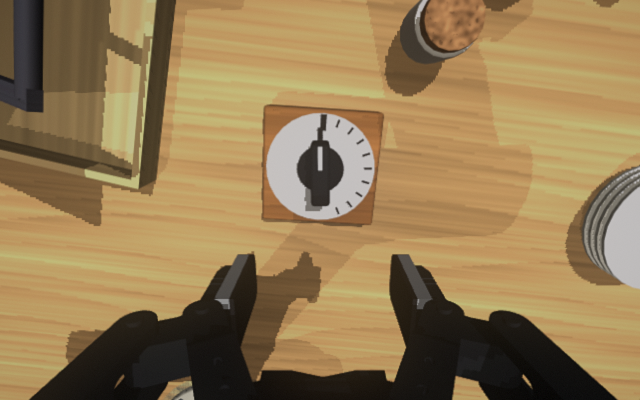

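The pointer now stands next to the zero mark, which is at (324,120), with the knob axis at about (320,167). I'll measure the remaining error, and the tray too: its near front corner is at about (148,186).

Run:
```python
from h import *
np.set_printoptions(precision=3,suppress=True)
a=np.load('w2.npy'); C=cam('wrist',dict(tcp_pos=a[:3],eef_rot=a[3:]))
im=cv2.imread('pics/w2.png'); h=cv2.cvtColor(im,cv2.COLOR_BGR2HSV)
m=cv2.inRange(h,(0,0,120),(180,50,255)); m[:, :240]=0;m[:,390:]=0;m[240:]=0
cs=max(cv2.findContours(m,cv2.RETR_EXTERNAL,cv2.CHAIN_APPROX_NONE)[0],key=cv2.contourArea)
e=cv2.fitEllipse(cv2.convexHull(cs)); print(e)
c=onz(C,*e[0],30);print('c',c)
cv2.imwrite('pics/w2c.png',cv2.resize(im[100:225,255:390],(648,600),interpolation=cv2.INTER_CUBIC))
# pixel prediction of zero-mark directions
for d in(0,.05,.1,.15,.2): print(d,proj(C,c+[50*np.cos(d),50*np.sin(d),0]),'tip',proj(C,c+[42*np.cos(d),42*np.sin(d),4]), proj(C,c+[0,0,37]),proj(C,c+[28*np.cos(d),28*np.sin(d),37]))
for p in((148,186),(168,0)): print('front',onz(C,*p,40))
```

```text
((319.92022705078125, 165.8623504638672), (106.1296157836914, 107.7779541015625), 100.41340637207031)
c [418.408 -86.806  30.   ]
0 [325.723 116.346] tip [324.785 124.883] [319.608 173.747] [323.153 143.631]
0.05 [323.203 116.107] tip [322.658 124.682] [319.608 173.747] [321.61  143.488]
0.1 [320.674 115.997] tip [320.525 124.59 ] [319.608 173.747] [320.062 143.422]
0.15 [318.143 116.017] tip [318.389 124.607] [319.608 173.747] [318.512 143.434]
0.2 [315.617 116.167] tip [316.258 124.733] [319.608 173.747] [316.966 143.524]
front [379.252  85.294  40.   ]
front [551.997  63.021  40.   ]
```

View pics/w2c.png

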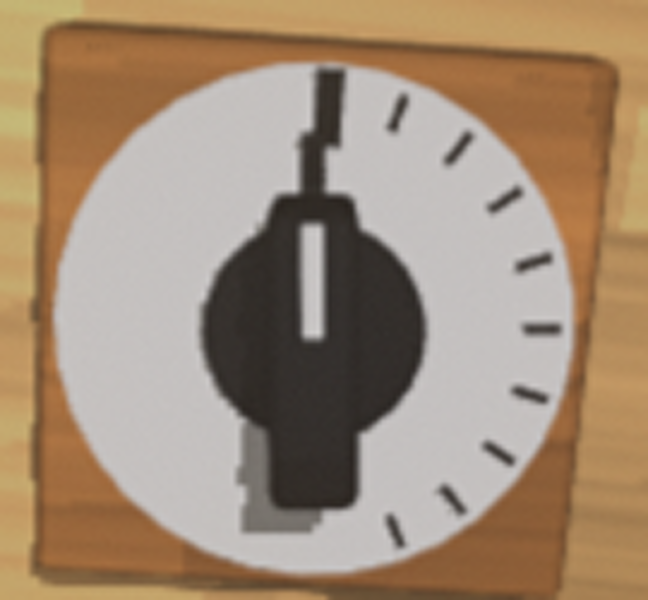

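The pointer has overshot anticlockwise by about 0.06 rad: the zero mark is at 0.04 and the knob at 0.10. I'll regrip and nudge it back clockwise.

Emit:
move_tool(
  ticks=[
    [0, 0, 0, 4, -2, 60, 45],
    [0, 0, 0, 4, -2, 120, 45],
    [0, 0, 0, 4, -2, 180, 45],
    [0, 0, 0, 4, -2, 201, 45],
    [0, 0, 0, 4, -2, 201, 45],
    [0, 0, 0, 4, -2, 201, 10],
    [0, 0, 0, 4, -2, 201, 10],
    [0, 0, 0, 4, -2, 201, 10],
  ],
  squeeze=60,
)

```text
clock: 6.55
tcp_pos: [417.2, -87.4, 46.3]
eef_rot: [0.998, 0.059, 0.001, -0.0]
contact_force: [-0.8, 4.4, 2.6]
width: 17.0
gripper_force: 59.3
```

Emit:
move_tool(
  ticks=[
    [0, 0, 0.065, 0, 0, 0, 10],
    [0, 0, 0.065, 0, 0, 0, 10],
    [0, 0, 0.065, 0, 0, 0, 10],
    [0, 0, 0.065, 0, 0, 0, 45],
    [0, 0, 0.065, 0, 0, 0, 45],
    [0, 0, 0.065, 0, 0, -60, 45],
    [0, 0, 0.065, 0, 0, -120, 60],
    [0, 0, 0.065, 0, 0, -180, 60],
  ],
)

```text
clock: 7.55
tcp_pos: [416.2, -88.2, 227.2]
eef_rot: [1.0, 0.027, -0.0, 0.0]
contact_force: [1.5, -1.1, 0.2]
width: 59.9
gripper_force: 0.0
```

Emit:
move_tool(
  ticks=[
    [0, 0, 0, 0, 0, -20, 60],
    [0, 0, 0, 0, 0, -20, 60],
  ],
)

```text
clock: 7.8
tcp_pos: [417.3, -87.9, 246.8]
eef_rot: [1.0, 0.027, 0.002, -0.0]
contact_force: [-0.6, 0.6, -0.5]
width: 59.9
gripper_force: 0.0
```

Run:
```python
from h import *
np.set_printoptions(precision=3,suppress=True)
s=ctrl.get_state(); im=ctrl.grab_frame('wrist'); C=cam('wrist',s); np.save('w3.npy',np.r_[s['tcp_pos'],s['eef_rot']])
h=cv2.cvtColor(im,cv2.COLOR_BGR2HSV)
m=cv2.inRange(h,(0,0,120),(180,50,255)); m[:, :240]=0;m[:,390:]=0;m[240:]=0
cs=max(cv2.findContours(m,cv2.RETR_EXTERNAL,cv2.CHAIN_APPROX_NONE)[0],key=cv2.contourArea)
e=cv2.fitEllipse(cv2.convexHull(cs)); c=onz(C,*e[0],30);print('c',c)
# unwarp polar at face plane: darkest angle on radius rings
g=cv2.cvtColor(im,cv2.COLOR_BGR2GRAY)
for z,rs in((30,(46,48,50)),(34,(34,36,38,40))):
  for r in rs:
    th=np.arange(-.4,.4,.005); v=np.array([cv2.getRectSubPix(g,(1,1),tuple(map(float,proj(C,[c[0]+r*np.cos(t),c[1]+r*np.sin(t),z]))))[0,0] for t in th]).astype(float)
    d=np.clip(140-v,0,None); print(z,r,(d*th).sum()/max(d.sum(),1),d.max())
p=im.copy(); cv2.imwrite('pics/w3.png',im)
cv2.imwrite('pics/w3c.png',cv2.resize(im[100:225,255:390],(648,600),interpolation=cv2.INTER_CUBIC))
```

```text
c [418.411 -87.023  30.   ]
30 46 -0.0007814512666377097 90.0
30 48 0.004240162822252709 90.0
30 50 0.03507021063189605 91.0
34 34 0.05819329470198714 94.0
34 36 0.05641522029372534 95.0
34 38 0.050851636966432204 94.0
34 40 0.048996415770609696 94.0
```

View pics/w3.png

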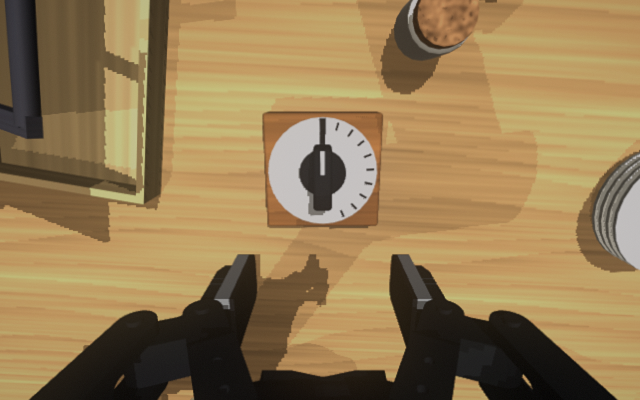

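The pointer line now runs straight into the zero mark at (322,130), so the dial is done. The bar works out at about (528,69,186), a cover angle of about 0.44. Next I'll align with the tray and move above the bar.

Emit:
move_tool(
  ticks=[
    [0, 0, 0.18, 119, -151, -33, 40],
    [0, 0, 0.18, 119, -151, -33, 40],
    [0, 0, 0.18, 119, -151, -33, 40],
    [0, 0, 0.18, 119, -151, -33, 40],
    [0, 0, 0.18, 119, -151, -33, 40],
  ],
)

```text
clock: 8.48
tcp_pos: [526.8, 69.3, 276.0]
eef_rot: [0.998, -0.063, -0.002, 0.001]
contact_force: [0.1, -0.5, -0.4]
width: 39.8
gripper_force: 0.0
```

Run:
```python
from h import *
np.set_printoptions(precision=3,suppress=True)
s=ctrl.get_state(); im=ctrl.grab_frame('wrist'); np.save('w4.npy',np.r_[s['tcp_pos'],s['eef_rot']]);cv2.imwrite('pics/w4.png',im);print(s['tcp_pos'],R.from_quat(s['eef_rot']).as_matrix(),s['q'])
```

```text
[526.789  69.329 275.954] [[ 0.992 -0.126 -0.005]
 [-0.126 -0.992 -0.002]
 [-0.004  0.002 -1.   ]] [ 0.436  0.204 -0.162 -0.    -1.209  1.009]
```

View pics/w4.png

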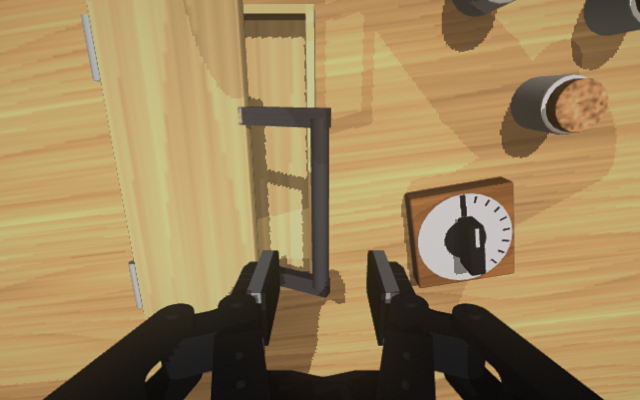

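The bar runs vertically in the picture at column 321, from row 112 to row 290. It is centred between the fingers and parallel to the pads, so I'll descend and pinch.

Emit:
move_tool(
  ticks=[
    [0, 0, 0, 0, 0, 50, 40],
    [0, 0, 0, 0, 0, 96, 40],
    [0, 0, 0, 0, 0, 96, 40],
    [0, 0, 0, 0, 0, 96, 40],
    [0, 0, 0, 0, 0, 96, 5],
    [0, 0, 0, 0, 0, 96, 5],
    [0, 0, 0, 0, 0, 96, 5],
    [0, 0, 0, 0, 0, 96, 5],
  ],
  squeeze=40,
)

```text
clock: 9.52
tcp_pos: [528.5, 70.2, 183.1]
eef_rot: [0.998, -0.063, 0.002, -0.001]
contact_force: [2.0, 4.7, 0.1]
width: 10.3
gripper_force: 38.9
```

Run:
```python
import numpy as np
t0=.436
for t in np.arange(.6,2.35,.15): print(round(t,2),np.round([-205*(np.cos(t0)-np.cos(t)),-205*(np.sin(t)-np.sin(t0))]))
t=2.3;print(np.round([-205*(np.cos(t0)-np.cos(t)),-205*(np.sin(t)-np.sin(t0))]))
```

```text
0.6 [-17. -29.]
0.75 [-36. -53.]
0.9 [-58. -74.]
1.05 [-84. -91.]
1.2 [-112. -104.]
1.35 [-141. -113.]
1.5 [-171. -118.]
1.65 [-202. -118.]
1.8 [-232. -113.]
1.95 [-262. -104.]
2.1 [-289.  -90.]
2.25 [-315.  -73.]
[-322.  -66.]
```

Emit:
move_tool(
  ticks=[
    [0, 0, 0, 0, -17, -29, 5],
    [0, 0, 0, 0, -36, -53, 5],
    [0, 0, 0, 0, -58, -74, 5],
    [0, 0, 0, 0, -84, -91, 5],
    [0, 0, 0, 0, -112, -104, 5],
    [0, 0, 0, 0, -141, -113, 5],
    [0, 0, 0, 0, -171, -118, 5],
    [0, 0, 0, 0, -171, -118, 5],
  ],
)

```text
clock: 10.52
tcp_pos: [549.7, 239.4, 304.3]
eef_rot: [0.998, -0.062, 0.002, 0.0]
contact_force: [-4.5, 1.9, 12.1]
width: 10.2
gripper_force: 41.9
```

Emit:
move_tool(
  ticks=[
    [0, 0, 0, 0, -31, 0, 5],
    [0, 0, 0, 0, -61, 5, 5],
    [0, 0, 0, 0, -91, 14, 5],
    [0, 0, 0, 0, -118, 28, 5],
    [0, 0, 0, 0, -135, 38, 5],
    [0, 0, 0, 0, -144, 45, 5],
    [0, 0, 0, 0, -148, 48, 5],
    [0, 0, 0, 0, -151, 51, 5],
  ],
)

```text
clock: 11.52
tcp_pos: [568.2, 388.5, 251.0]
eef_rot: [0.998, -0.063, 0.001, 0.0]
contact_force: [-2.4, 1.7, 7.1]
width: 10.0
gripper_force: 45.7
```

Emit:
move_tool(
  ticks=[
    [0, 0, 0, 0, -4, 4, 5],
    [0, 0, 0, 0, -7, 8, 5],
    [0, 0, 0, 0, -10, 10, 5],
    [0, 0, 0, 0, -10, 10, 5],
  ],
)

```text
clock: 12.02
tcp_pos: [568.7, 391.6, 247.8]
eef_rot: [0.998, -0.063, 0.0, 0.006]
contact_force: [-10.9, -14.6, 26.6]
width: 10.2
gripper_force: 48.1
```

The cover is on its stop, with about 30 N of resistance and no more motion. I'll release it and go above the nearest jar.

Emit:
move_tool(
  ticks=[
    [0, 0, 0, 0, 7, -7, 10],
    [0, 0, 0, 0, 7, -7, 40],
    [0, 0, 0, 0, 7, -7, 40],
    [0, 0, 0, 0, 7, -7, 40],
    [0, 0, 0, 0, 7, -67, 40],
    [0, 0, 0, 0, 7, -110, 85],
    [0, 0, 0, 0, 70, -110, 85],
    [0, 0, 0, 10, 130, -110, 85],
  ],
)

```text
clock: 13.02
tcp_pos: [562.6, 267.8, 349.2]
eef_rot: [0.998, -0.062, 0.0, 0.0]
contact_force: [1.1, -0.3, 0.2]
width: 84.9
gripper_force: 0.0
```

Emit:
move_tool(
  ticks=[
    [0, 0, 0, 53, 443, 110, 85],
    [0, 0, 0, 53, 443, 110, 85],
    [0, 0, 0, 53, 443, 110, 85],
    [0, 0, 0, 53, 443, 110, 85],
    [0, 0, 0, 53, 443, 110, 85],
    [0, 0, 0, 53, 443, 110, 85],
    [0, 0, 0, 53, 443, 110, 85],
    [0, 0, 0, 53, 443, 110, 85],
  ],
)

```text
clock: 14.02
tcp_pos: [558.5, -180.7, 237.3]
eef_rot: [0.998, -0.065, -0.002, 0.0]
contact_force: [-0.5, 1.1, 0.0]
width: 85.1
gripper_force: 0.0
```

Emit:
move_tool(
  ticks=[
    [0, 0, 0, 0, 0, 0, 85],
    [0, 0, 0, 0, 0, 0, 85],
  ],
)

```text
clock: 14.28
tcp_pos: [559.7, -177.3, 239.2]
eef_rot: [0.998, -0.063, -0.0, 0.0]
contact_force: [0.5, 0.4, -0.3]
width: 84.9
gripper_force: 0.0
```

Create jar.py:
```python
from h import *
np.set_printoptions(precision=1,suppress=True)
im=ctrl.grab_frame('top'); cv2.imwrite('pics/top_l.png',im); T=cam('top')
for c,a in lids(im):
    if c[0]>290: print('lid',c,a,onz(T,*c,76)[:2])
s=ctrl.get_state(); im=ctrl.grab_frame('wrist'); cv2.imwrite('pics/w_l.png',im); C=cam('wrist',s)
for c,a in lids(im): print('wlid',c,a,onz(C,*c,76)[:2])
print(s['tcp_pos'],R.from_quat(s['eef_rot']).as_matrix()[:,:2].T)
```

```bash
python3 jar.py
```

```text
lid [322.7 167.5] 48 [ 698.7 -116.4]
lid [341.6 217.1] 49 [ 545.2 -170.2]
lid [327.6 244.6] 75 [ 462.9 -125.6]
lid [299.6 261.1] 175 [415.1 -40.4]
lid [329.9 273. ] 108 [ 377.9 -130.7]
wlid [80.8 36.4] 6119 [701.4  -3.8]
wlid [264.8  14.2] 779 [ 698.  -149.6]
wlid [332.    4.7] 357 [ 697.9 -201.5]
wlid [408.4  70.3] 15879 [ 643.7 -256.7]
wlid [221.6  37.5] 3069 [ 686.1 -113.3]
wlid [241.3  90.9] 1141 [ 645.  -120.9]
wlid [331.8 109.2] 81 [ 621.4 -192.2]
wlid [282.1 151.4] 599 [ 592. -146.]
wlid [265.2 143.2] 42 [ 600.7 -132.8]
wlid [334.1 187.7] 5421 [ 554.4 -186.3]
wlid [273.  170.3] 53 [ 576.7 -135.4]
wlid [290.7 168.1] 49 [ 576.7 -151. ]
wlid [386.8 178.6] 45 [ 556.9 -233.1]
wlid [618.5 210.7] 177 [ 500.4 -440.8]
wlid [584.6 215.2] 61 [ 500.  -410.2]
wlid [331.3 287.3] 1719 [ 455.2 -172.1]
wlid [237.8 248.6] 82 [507.1 -90.1]
wlid [271.4 332.3] 4782 [ 411.  -105.3]
wlid [523.3 304.4] 882 [ 411.6 -358.8]
wlid [408.1 317.9] 50 [ 410.7 -244.3]
wlid [353.5 323.6] 219 [ 411.  -189.3]
wlid [420.8 349.6] 235 [ 370.2 -255.5]
wlid [375.1 356.3] 153 [ 367.8 -207.7]
wlid [633.2 378.9] 70 [ 300.4 -483.4]
[ 559.8 -177.   239.5] [[ 1.  -0.1  0. ]
 [-0.1 -1.  -0. ]]
```

View pics/w_l.png

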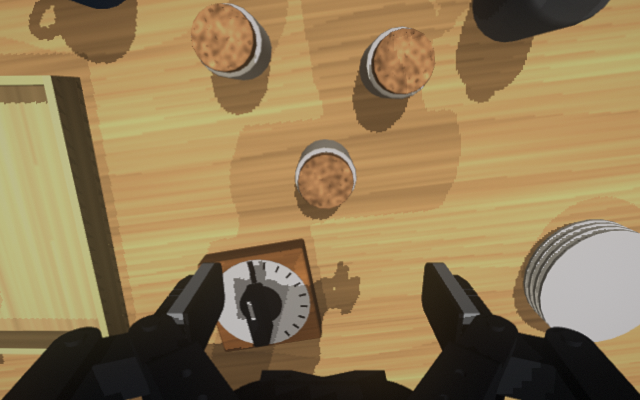

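View pics/top_l.png

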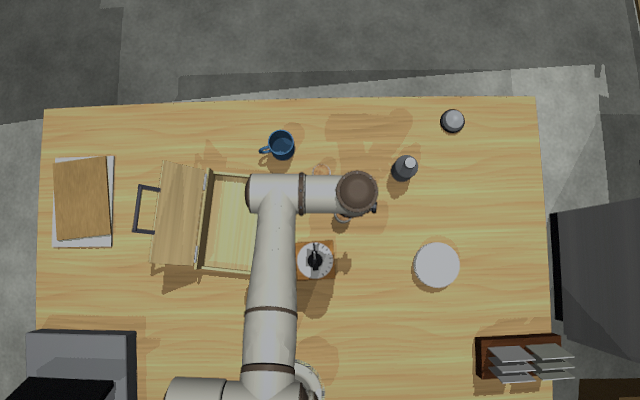

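The wrist picture shows three lids at about (223,38), (402,60) and (325,181). The tray is open and empty, and the top view shows the cover folded back, with its bar at (146,210).

Run:
```python
from h import *
np.set_printoptions(precision=1,suppress=True)
s=ctrl.get_state(); C=cam('wrist',s); im=cv2.imread('pics/w_l.png'); h=cv2.cvtColor(im,cv2.COLOR_BGR2HSV)
for p in((223,38),(402,60),(325,181)):
    print(onz(C,*p,76), np.percentile(h[p[1]-15:p[1]+15,p[0]-15:p[0]+15].reshape(-1,3),[10,50,90],axis=0).tolist())
print(np.percentile(h[120:160,130:230].reshape(-1,3),[10,50,90],axis=0), rows(onz(C,325,181,76)))
# tray front/inner corners visible: front-wall top-outer far corner (79,77), near-bottom
print('corner',onz(C,79,77,40),onz(C,52,80,40))
```

```text
[ 685.7 -114.    76. ] [[14.0, 122.0, 160.0], [15.0, 134.0, 186.0], [18.0, 138.0, 188.0]]
[ 652.1 -251.8   76. ] [[14.0, 126.0, 154.0], [14.0, 137.0, 174.0], [16.0, 139.0, 188.0]]
[ 561.5 -178.9   76. ] [[14.0, 135.0, 145.0], [14.0, 137.0, 167.0], [14.0, 139.0, 185.0]]
[[ 19. 100. 191.]
 [ 21. 115. 192.]
 [ 25. 120. 193.]] [  1.8   1.9 163.6]
corner [677.1  31.6  40. ] [677.9  57.2  40. ]
```

Emit:
move_tool(
  ticks=[
    [0, 0, 0, 1, 1, 60, 85],
    [0, 0, 0, 1, 1, 120, 85],
    [0, 0, 0, 1, 1, 180, 85],
    [0, 0, 0, 1, 1, 204, 85],
    [0, 0, 0, 1, 1, 204, 85],
    [0, 0, 0, 1, 1, 204, 40],
    [0, 0, 0, 1, 1, 204, 40],
    [0, 0, 0, 1, 1, 204, 40],
  ],
  squeeze=45,
)

```text
clock: 15.38
tcp_pos: [562.1, -178.8, 37.7]
eef_rot: [0.998, -0.063, 0.002, 0.0]
contact_force: [-0.8, 1.6, 7.7]
width: 56.9
gripper_force: 48.5
```

Emit:
move_tool(
  ticks=[
    [0, 0, 0, 0, 0, 0, 40],
    [0, 0, 0, 0, 0, 0, 40],
    [0, 0, 0, 0, 0, -60, 40],
    [0, 0, 0, 0, 0, -120, 40],
    [0, 0, 0, 0, 0, -130, 40],
    [0, 0, 0, 0, 0, -130, 40],
  ],
)

```text
clock: 16.12
tcp_pos: [560.0, -178.7, 165.8]
eef_rot: [0.998, -0.064, 0.001, -0.0]
contact_force: [0.7, 0.6, -2.4]
width: 57.0
gripper_force: 49.0
```

Emit:
move_tool(
  ticks=[
    [0, 0, 0, -26, -54, 0, 40],
    [0, 0, 0, -53, -108, 0, 40],
    [0, 0, 0, -79, -162, 0, 40],
    [0, 0, 0, -106, -216, 0, 40],
    [0, 0, 0, -132, -272, 0, 40],
    [0, 0, 0, -158, -326, 0, 40],
    [0, 0, 0, -158, -326, 0, 40],
    [0, 0, 0, -158, -326, 0, 40],
  ],
)

```text
clock: 17.12
tcp_pos: [443.7, 164.0, 163.6]
eef_rot: [0.998, -0.063, -0.002, 0.001]
contact_force: [-1.0, 0.1, -2.2]
width: 56.7
gripper_force: 49.3
```

Emit:
move_tool(
  ticks=[
    [0, 0, 0, 0, 0, 50, 40],
    [0, 0, 0, 0, 0, 95, 40],
    [0, 0, 0, 0, 0, 115, 40],
    [0, 0, 0, 0, 0, 120, 40],
    [0, 0, 0, 0, 0, 120, 40],
    [0, 0, 0, 0, 0, 120, 40],
  ],
)

```text
clock: 17.88
tcp_pos: [443.4, 161.2, 45.5]
eef_rot: [0.998, -0.065, -0.002, 0.002]
contact_force: [-5.0, -2.4, 10.2]
width: 56.9
gripper_force: 51.0
```

Emit:
move_tool(
  ticks=[
    [0, 0, 0, 0, 0, -1, 80],
    [0, 0, 0, 0, 0, -1, 80],
    [0, 0, 0, 0, 0, -1, 80],
    [0, 0, 0, 0, 0, -60, 85],
    [0, 0, 0, 0, 0, -120, 85],
    [0, 0, 0, 0, 0, -180, 85],
    [0, 0, 0, 32, 48, -195, 85],
    [0, 0, 0, 64, 96, -195, 85],
  ],
)

```text
clock: 18.88
tcp_pos: [497.6, 61.0, 242.7]
eef_rot: [0.998, -0.062, 0.002, -0.001]
contact_force: [0.5, 0.7, -0.7]
width: 84.9
gripper_force: 0.0
```

Emit:
move_tool(
  ticks=[
    [0, 0, 0, 194, 290, 0, 85],
    [0, 0, 0, 194, 290, 0, 85],
    [0, 0, 0, 194, 290, 0, 85],
    [0, 0, 0, 194, 290, 0, 85],
    [0, 0, 0, 194, 290, 0, 85],
    [0, 0, 0, 194, 290, 0, 85],
    [0, 0, 0, 194, 290, 0, 85],
    [0, 0, 0, 194, 290, 0, 85],
  ],
)

```text
clock: 19.88
tcp_pos: [651.7, -250.7, 239.6]
eef_rot: [0.998, -0.063, -0.001, -0.0]
contact_force: [-0.2, -0.2, -0.5]
width: 85.2
gripper_force: 0.0
```

Create jar.py:
```python
from h import *
import sys
np.set_printoptions(precision=1,suppress=True)
s=ctrl.get_state(); im=ctrl.grab_frame('wrist'); cv2.imwrite('pics/%s.png'%sys.argv[1],im); C=cam('wrist',s)
g=cv2.medianBlur(im,5); h=cv2.cvtColor(g,cv2.COLOR_BGR2HSV)
m=cv2.inRange(h,(10,122,100),(18,255,255)); m=cv2.morphologyEx(m,cv2.MORPH_OPEN,np.ones((9,9))); 
for c in cv2.findContours(m,cv2.RETR_EXTERNAL,cv2.CHAIN_APPROX_NONE)[0]:
    (u,v),r=cv2.minEnclosingCircle(c)
    if 18<r<45: P=onz(C,u,v,76); print((u,v,r),cv2.contourArea(c)/(3.14*r*r),P[:2],rows(np.r_[P[:2],37]))
print(s['tcp_pos'])
```

```bash
python3 jar.py wB
```

```text
(612.388916015625, 320.5, 28.989748001098633) 0.4164656282133897 [ 471.4 -524.2] [-144.3  294.5  203.2]
(476.5, 259.5, 30.207714080810547) 0.19614215543078128 [ 558.8 -385.7] [-75.  146.1 203.2]
(97.1622314453125, 263.5582275390625, 32.595252990722656) 0.4103600628482996 [600.2 -26.9] [ -79.1 -215.1  203.2]
(162.0, 4.0, 30.26559066772461) 0.13524513292577234 [ 806.8 -147. ] [ 141.  -122.   203.1]
[ 651.7 -250.7  239.6]
```

View pics/wB.png

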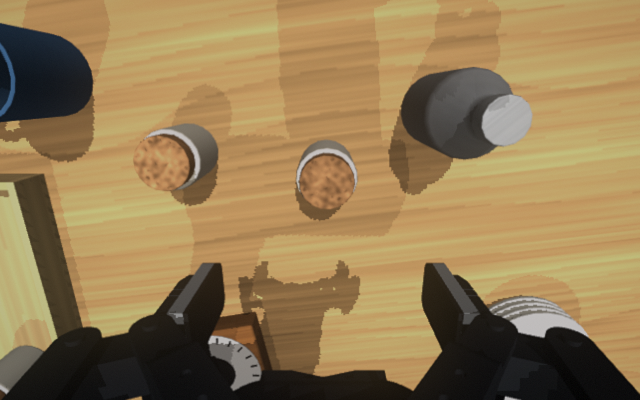

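The wrist picture shows jar B's lid at (326,182), centred just as the last jar was. Jar A's lid is at (163,162), and the flask at (460,110) is clear of the fingers.

Emit:
move_tool(
  ticks=[
    [0, 0, 0, 1, 1, 60, 85],
    [0, 0, 0, 1, 1, 120, 85],
    [0, 0, 0, 1, 1, 180, 85],
    [0, 0, 0, 1, 1, 204, 85],
    [0, 0, 0, 1, 1, 204, 85],
    [0, 0, 0, 1, 1, 204, 40],
    [0, 0, 0, 1, 1, 204, 40],
    [0, 0, 0, 1, 1, 204, 40],
  ],
  squeeze=45,
)

```text
clock: 20.92
tcp_pos: [654.7, -252.4, 39.6]
eef_rot: [0.998, -0.063, 0.003, 0.0]
contact_force: [-0.9, 1.4, 6.6]
width: 56.6
gripper_force: 49.0
```

Emit:
move_tool(
  ticks=[
    [0, 0, 0, 0, 0, 0, 40],
    [0, 0, 0, 0, 0, 0, 40],
    [0, 0, 0, 0, 0, -60, 40],
    [0, 0, 0, 0, 0, -120, 40],
    [0, 0, 0, 0, 0, -130, 40],
    [0, 0, 0, -23, -55, -130, 40],
    [0, 0, 0, -46, -110, -130, 40],
    [0, 0, 0, -69, -165, -130, 40],
  ],
)

```text
clock: 21.92
tcp_pos: [603.5, -78.2, 165.0]
eef_rot: [0.998, -0.064, -0.001, -0.0]
contact_force: [1.1, 0.9, -1.7]
width: 56.9
gripper_force: 49.4
```

Emit:
move_tool(
  ticks=[
    [0, 0, 0, -23, -56, 0, 40],
    [0, 0, 0, -46, -112, 0, 40],
    [0, 0, 0, -70, -168, 0, 40],
    [0, 0, 0, -95, -223, 0, 40],
    [0, 0, 0, -95, -223, 0, 40],
    [0, 0, 0, -95, -223, 0, 40],
  ],
)

```text
clock: 22.68
tcp_pos: [538.4, 153.4, 165.5]
eef_rot: [0.998, -0.063, -0.001, 0.0]
contact_force: [-0.2, -0.7, -2.1]
width: 57.1
gripper_force: 49.4
```

Emit:
move_tool(
  ticks=[
    [0, 0, 0, 0, 0, 50, 40],
    [0, 0, 0, 0, 0, 95, 40],
    [0, 0, 0, 0, 0, 115, 40],
    [0, 0, 0, 0, 0, 120, 40],
    [0, 0, 0, 0, 0, 120, 40],
    [0, 0, 0, 0, 0, 120, 80],
    [0, 0, 0, 0, 0, 119, 80],
    [0, 0, 0, 0, 0, 119, 80],
  ],
)

```text
clock: 23.68
tcp_pos: [539.7, 153.3, 47.5]
eef_rot: [0.998, -0.064, 0.0, -0.0]
contact_force: [-0.3, -0.2, 0.6]
width: 79.6
gripper_force: 0.0
```

Emit:
move_tool(
  ticks=[
    [0, 0, 0, 0, 0, -60, 85],
    [0, 0, 0, 0, 0, -120, 85],
    [0, 0, 0, 0, 0, -180, 85],
    [0, 0, 0, 32, 48, -195, 85],
    [0, 0, 0, 64, 96, -195, 85],
    [0, 0, 0, 96, 144, -195, 85],
    [0, 0, 0, 130, 192, -195, 85],
    [0, 0, 0, 178, 245, -195, 85],
  ],
)

```text
clock: 24.68
tcp_pos: [680.3, -106.3, 242.7]
eef_rot: [0.998, -0.063, 0.0, -0.0]
contact_force: [2.1, 1.2, 0.9]
width: 85.0
gripper_force: 0.0
```

Emit:
move_tool(
  ticks=[
    [0, 0, 0, 0, 0, 0, 85],
    [0, 0, 0, 0, 0, 0, 85],
    [0, 0, 0, 0, 0, 0, 85],
  ],
)

```text
clock: 25.05
tcp_pos: [679.3, -103.6, 242.7]
eef_rot: [0.998, -0.063, 0.0, -0.0]
contact_force: [0.2, -0.0, 0.0]
width: 85.1
gripper_force: 0.0
```

```bash
sed -i 's/(10,122,100)/(5,118,90)/; s/(9,9)/(15,15)/' jar.py; python3 jar.py wA
python3 -c "
from h import *
s=ctrl.get_state();C=cam('wrist',s);print(proj(C,[685,-112,76]),rows([685,-112,35]))
im=cv2.imread('pics/wA.png');cv2.imwrite('pics/wAg.png',im)"
```

```text
(547.4842529296875, 167.0185089111328, 34.7080078125) 0.6429460750496073 [ 668.3 -301.7] [ 13.6 198.2 205.9]
(470.5, 13.5, 36.11796188354492) 0.2681784908584417 [ 798.9 -234.1] [134.8 114.8 206. ]
(27.545454025268555, 29.0, 39.27798080444336) 0.5021400873139895 [832.5 112.2] [ 124.9 -233.   206.1]
[ 679.3 -103.6  242.7]
[331.70694321 174.89095069] [  6.5   7.9 208. ]
```

View pics/wA.png

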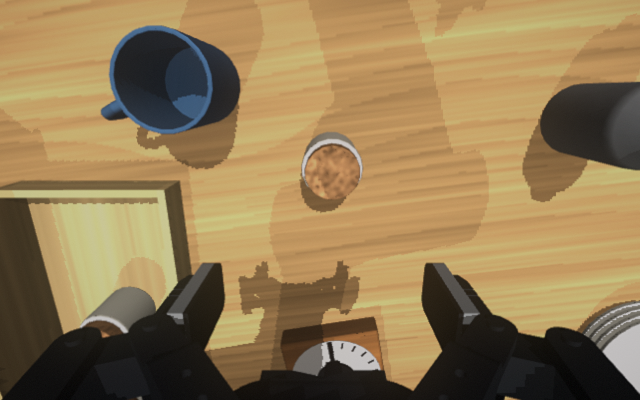

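Jar A's lid is at (332,173), just where predicted. I'll grasp it and carry it to the far slot.

Emit:
move_tool(
  ticks=[
    [0, 0, 0, 7, 8, 60, 85],
    [0, 0, 0, 7, 8, 120, 85],
    [0, 0, 0, 7, 8, 180, 85],
    [0, 0, 0, 7, 8, 206, 85],
    [0, 0, 0, 7, 8, 206, 85],
    [0, 0, 0, 7, 8, 206, 40],
    [0, 0, 0, 7, 8, 206, 40],
    [0, 0, 0, 7, 8, 206, 40],
  ],
  squeeze=45,
)

```text
clock: 26.1
tcp_pos: [687.4, -113.1, 39.3]
eef_rot: [0.998, -0.063, 0.003, -0.0]
contact_force: [-0.5, 2.6, 5.9]
width: 57.1
gripper_force: 48.8
```

Emit:
move_tool(
  ticks=[
    [0, 0, 0, 0, 0, 0, 40],
    [0, 0, 0, 0, 0, 0, 40],
    [0, 0, 0, 0, 0, -60, 40],
    [0, 0, 0, 0, 0, -120, 40],
    [0, 0, 0, 0, 0, -130, 40],
    [0, 0, 0, -18, -55, -130, 40],
    [0, 0, 0, -36, -110, -130, 40],
    [0, 0, 0, -55, -165, -130, 40],
  ],
)

```text
clock: 27.1
tcp_pos: [650.5, 58.3, 165.0]
eef_rot: [0.998, -0.064, -0.001, 0.0]
contact_force: [1.2, 0.5, -2.3]
width: 56.7
gripper_force: 49.1
```

Emit:
move_tool(
  ticks=[
    [0, 0, 0, -16, -50, 0, 40],
    [0, 0, 0, -28, -80, 0, 40],
    [0, 0, 0, -28, -80, 0, 40],
    [0, 0, 0, -28, -80, 0, 40],
  ],
)

```text
clock: 27.6
tcp_pos: [633.7, 139.4, 165.5]
eef_rot: [0.998, -0.064, -0.001, 0.0]
contact_force: [-0.4, -0.1, -2.0]
width: 56.8
gripper_force: 49.1
```

Emit:
move_tool(
  ticks=[
    [0, 0, 0, 0, 0, 50, 40],
    [0, 0, 0, 0, 0, 95, 40],
    [0, 0, 0, 0, 0, 115, 40],
    [0, 0, 0, 0, 0, 120, 40],
    [0, 0, 0, 0, 0, 120, 40],
    [0, 0, 0, 0, 0, 120, 80],
    [0, 0, 0, 0, 0, 119, 80],
    [0, 0, 0, 0, 0, 119, 80],
  ],
)

```text
clock: 28.6
tcp_pos: [634.6, 139.9, 47.4]
eef_rot: [0.998, -0.063, 0.0, -0.0]
contact_force: [-0.1, -0.1, -0.0]
width: 80.0
gripper_force: 0.0
```

Emit:
move_tool(
  ticks=[
    [0, 0, 0, 0, 0, -60, 85],
    [0, 0, 0, 0, 0, -120, 85],
    [0, 0, 0, 0, 0, -180, 85],
    [0, 0, 0, 0, 0, -240, 60],
    [0, 0, 0, 0, 0, -290, 40],
    [0, 0, 0, 0, 0, -290, 40],
  ],
)

```text
clock: 29.35
tcp_pos: [635.9, 140.4, 343.3]
eef_rot: [0.998, -0.063, 0.005, -0.002]
contact_force: [-0.1, -0.1, -1.1]
width: 39.9
gripper_force: 0.0
```

Run:
```python
from h import *
np.set_printoptions(precision=1,suppress=True)
s=ctrl.get_state();C=cam('wrist',s); w=ctrl.grab_frame('wrist'); t=ctrl.grab_frame('top');cv2.imwrite('pics/t5.png',t)
sc=ctrl.grab_frame('scene')
print(s['tcp_pos'])
cv2.imwrite('pics/combo.png',np.vstack([np.hstack([w[:,:400],sc[100:300,200:600].repeat(2,0)[:400]]),t[130:290,100:500].repeat(2,1)])[:600])
```

```text
[635.9 140.4 343.3]
```

View pics/combo.png

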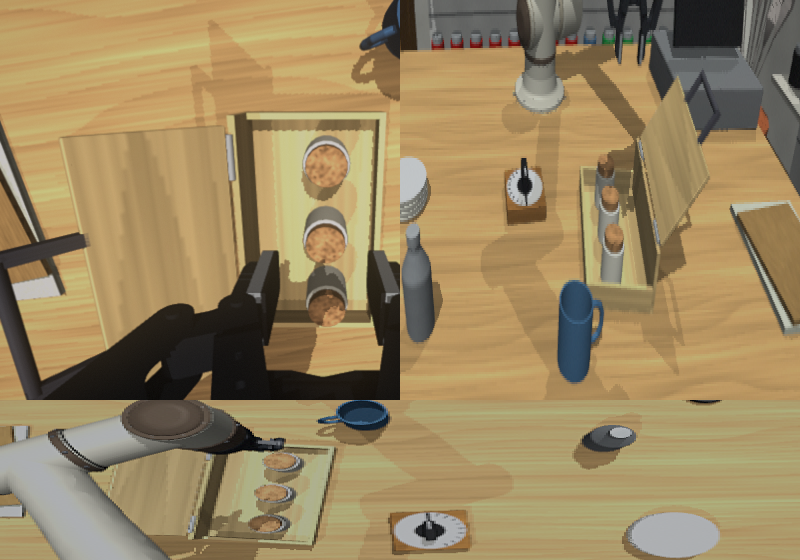

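All three jars stand upright in a row in the tray, no jar is left on the counter, and the cover is still folded back. Its bar runs from about (5,262) to (35,395) in the wrist part. Next is the bar.

```bash
python3 -c "
from h import *
s=ctrl.get_state();C=cam('wrist',s);print(onz(C,5,262,253),onz(C,35,395,253),rows([568.5,390,320]))"
```

```text
[626.203188   363.81198947 253.        ] [509.67458364 388.57658878 253.        ] [ -96.3 -239.7   16.1]
```

Emit:
move_tool(
  ticks=[
    [0, 0, 0, -96, -241, 10, 40],
    [0, 0, 0, -96, -241, 10, 40],
    [0, 0, 0, -96, -241, 10, 40],
    [0, 0, 0, -96, -241, 10, 40],
    [0, 0, 0, -96, -241, 10, 40],
    [0, 0, 0, -96, -241, 10, 40],
    [0, 0, 0, -96, -241, 10, 40],
  ],
)

```text
clock: 30.38
tcp_pos: [570.0, 389.9, 326.9]
eef_rot: [0.998, -0.064, -0.0, 0.001]
contact_force: [-0.1, 0.1, 0.0]
width: 39.8
gripper_force: 0.0
```

Run:
```python
from h import *
np.set_printoptions(precision=1,suppress=True)
s=ctrl.get_state();C=cam('wrist',s); w=ctrl.grab_frame('wrist'); cv2.imwrite('pics/wbar.png',w);print(s['tcp_pos'],rows([568.5,390,247]))
g=cv2.cvtColor(w,cv2.COLOR_BGR2GRAY)
for v in(130,160,190,220):
    d=np.where(g[v]<75)[0]; d=d[(d>180)&(d<460)]
    if len(d): print(v,d.min(),d.max(),len(d),onz(C,d.mean(),v,253))
print(proj(C,[568.5,390,253]))
```

```text
[570.  389.9 326.9] [-1.6 -0.1 80.3]
130 311 372 58 [623.2 371.7 253. ]
160 313 331 18 [607.1 385.5 253. ]
190 186 332 20 [589.1 391.5 253. ]
220 314 331 18 [569.  390.1 253. ]
[322.8 220.8]
```

Emit:
move_tool(
  ticks=[
    [0, 0, 0, -1, 0, 50, 40],
    [0, 0, 0, -1, 0, 80, 40],
    [0, 0, 0, -1, 0, 80, 40],
    [0, 0, 0, -1, 0, 80, 40],
    [0, 0, 0, -1, 0, 80, 5],
    [0, 0, 0, -1, 0, 80, 5],
    [0, 0, 0, -1, 0, 80, 5],
    [0, 0, 0, -1, 0, 80, 5],
  ],
  squeeze=40,
)

```text
clock: 31.42
tcp_pos: [569.0, 391.2, 248.8]
eef_rot: [0.998, -0.063, 0.001, -0.0]
contact_force: [-0.6, -3.0, 5.4]
width: 10.7
gripper_force: 39.2
```

```bash
python3 -c "
import numpy as np
for t in (2.2,2.1,2,1.9,1.8,1.7,1.62,1.571): print(t,np.round([205*(np.cos(t)-np.cos(2.3)),-205*(np.sin(t)-np.sin(2.3))],1))"
```

```text
2.2 [ 15.9 -12.9]
2.1 [ 33.1 -24.1]
2 [ 51.3 -33.5]
1.9 [ 70.3 -41.1]
1.8 [ 90.  -46.8]
1.7 [110.2 -50.4]
1.62 [126.5 -51.9]
1.571 [136.5 -52.1]
```

Emit:
move_tool(
  ticks=[
    [0, 0, 0, 0, 16, -13, 5],
    [0, 0, 0, 0, 33, -24, 5],
    [0, 0, 0, 0, 51, -33, 5],
    [0, 0, 0, 0, 70, -41, 5],
    [0, 0, 0, 0, 90, -47, 5],
    [0, 0, 0, 0, 110, -50, 5],
    [0, 0, 0, 0, 126, -52, 5],
    [0, 0, 0, 0, 137, -52, 5],
  ],
)

```text
clock: 32.42
tcp_pos: [552.4, 257.5, 302.2]
eef_rot: [0.998, -0.063, 0.003, -0.004]
contact_force: [-0.5, 4.6, 7.8]
width: 10.4
gripper_force: 41.5
```

Emit:
move_tool(
  ticks=[
    [0, 0, 0, 0, 0, 0, 5],
    [0, 0, 0, 0, 0, 0, 5],
    [0, 0, 0, 0, 0, 0, 5],
  ],
)

```text
clock: 32.8
tcp_pos: [552.2, 256.4, 302.2]
eef_rot: [0.998, -0.063, 0.003, -0.002]
contact_force: [-1.2, -0.3, 8.2]
width: 10.4
gripper_force: 41.5
```

Run:
```python
from h import *
np.set_printoptions(precision=1,suppress=True)
s=ctrl.get_state(); p=s['tcp_pos'];print('t',.126*p[0]+.992*p[1],p)
```

```text
t 323.92802571427904 [552.2 256.4 302.2]
```

Emit:
move_tool(
  ticks=[
    [0, 0, 0, 0, 0, 0, 30],
    [0, 0, 0, 0, 0, 0, 40],
    [0, 0, 0, 0, 0, 0, 40],
    [0, 0, 0, 0, 0, -40, 40],
    [0, 0, 0, 0, 0, -90, 40],
    [0, 0, 0, 0, 0, -90, 40],
    [0, 0, 0, 0, 0, -90, 40],
  ],
)

```text
clock: 33.67
tcp_pos: [550.8, 255.4, 388.4]
eef_rot: [0.998, -0.063, -0.001, 0.0]
contact_force: [0.2, 0.3, -0.2]
width: 40.1
gripper_force: 0.0
```

Run:
```python
from h import *
np.set_printoptions(precision=1,suppress=True)
s=ctrl.get_state();C=cam('wrist',s); w=ctrl.grab_frame('wrist'); cv2.imwrite('pics/wend.png',w); p=s['tcp_pos']; print(p,s['contact_force'])
g=cv2.cvtColor(w,cv2.COLOR_BGR2GRAY)
for v in(130,160,190,220):
    d=np.where(g[v]<75)[0]; d=d[(d>260)&(d<390)]
    if len(d): q=onz(C,d.mean(),v,305); print(v,d.min(),d.max(),len(d),q,.126*q[0]+.992*q[1])
```

```text
[550.8 255.4 388.4] [ 0.2  0.3 -0.2]
130 312 330 19 [604.6 249.7 305. ] 323.86356390417154
160 312 385 21 [585.8 248.4 305. ] 320.2353116822333
190 312 329 15 [566.9 255.  305. ] 324.4285618430069
220 313 384 17 [545.5 250.3 305. ] 317.0342175807786
```

```bash
python3 -c "
from workcell import ctrl
print(ctrl.hand_in())"
```

```text
the job is handed in; nothing more can be done
None
```

I've handed the job in, and no verdict came back: the dial pointer is on zero, the cover was folded back to its stop, all three jars stand upright in the tray, and the cover is now upright at about 1.57 rad; I never touched the mug, flask or plates, but I took no last look at the jars after raising the cover.

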